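# Pack out and hold a tissue cassette in a block clamp

### The arm

A 7-joint arm with a two-finger parallel gripper is mounted at the origin on a cart in front of the work surface, level with it; the furniture and walls round the work are solid. World frame = base frame: x ahead of the robot, y to its left, z up, the work surface at z = 0. Lengths are in m, angles in rad, forces in N, time in s.
With the tool pointing down it reaches from about 0.425 to 0.925 m from the base axis. Payload 6.8 kg.
Tool frame: the origin (TCP) lies on the centre line of the jaws, within the pads' length; the fingertips stand 8 mm ahead of it and the grasp point (between the pads) lies 11 mm behind it (bot.tips_ahead is the distance from the TCP to the fingertips, in m); z points along the fingers, y is the line along which they close (so a half turn about z gives the same grasp; the last joint's range is limited). The gripper opens to 85 mm and grips with 20 to 120 N. Pads are 22 mm wide; open, the fingers measure 114 mm over their backs; the gripper's body (76 mm by 85 mm) begins 54 mm behind the grasp point. The pads swing forward as they close: fully open they stand 13 mm farther back than shut.
Start: joints at [1.062, 0.477, 0.022, 1.555, -0.011, 1.109, -0.083], TCP at [0.263, -0.622, 0.239] pointing down, gripper open.
Joint ranges: [-2.96, 2.96], [-0.34, 2.1], [-1.41, 1.46], [0.24, 2.44], [-1.37, 4.51], [0.17, 1.92], [-2.96, 2.96]. Speed limits (rad/s): [2.39, 2.39, 3.14, 3.14, 3.14, 3.14, 3.14].

### API

Orientations are given as a unit quaternion [w, x, y, z].
In Python, from station import bot gives the robot as it stands.
- The arm moves only by the tool send_rows, never from a script. Its argument "deltas" is text: rows parted by semicolons, each of 4 numbers parted by spaces: the shift along the tool's x, y, z in m, then the turn about the tool's z in degrees. In form: x y z spin; .... A call has 1 to 5 rows; each row is the pose to reach, as a shift and turn from the pose commanded when the call began, along the tool's axes at that moment; what a row does not reach only later rows make up. A row lasts 1/10 s, in which the tool goes at most 50 mm and 8.59 degrees, less where a joint would pass 70% of its speed; a pose out of reach is approached as far as the arm can. A call with a gripper value outside its range is refused whole. "claw" is the opening, from 0 (shut) to 1 (fully open), set as the call begins (left out, the last holds). The fingers move at their own pace and stop on an object; "force" is the grip in N (left out, the last holds). Time passes only in rows, so rows that repeat a pose let the fingers close. It gives the time, the measured TCP pose, the force, the opening and the grip force at its end, in the units of the state.
- bot.get_obs(): the state, without advancing time (a new reading comes with each control period).
- bot.read_camera(name): name is "scene" or "top" or "wrist"; returns a dict with "img" (420x560x3 uint8, red, green, blue), "depth" (420x560 float32, m along the optical axis (not along the pixel's ray), 0 where there is no reading), "fx", "fy", "cx", "cy" (pixels), "dist_coeffs" ([k1, k2, p1, p2, k3] as OpenCV has them; the pictures are not rectified), "camera_from_world" (4x4, takes a point from world to camera coordinates). Camera axes: x right, y up, looking along -z (the intrinsics and any distortion apply to the point x, -y, -z); pixel columns grow to the right and rows downward; lengths in m; the calibration is good to about 2 mm. A picture is of the moment at which its call begins.
- bot.hand_in(): hands the job in; it is judged then, once.
Trained networks look in a picture, given as the dict that the camera call returned (one of the last four; its "shot" number tells which), for a name from the list of things; names that differ only in an ending like _2 or _b are one class to them, and where a whole thing is asked for, a point or a joint stands for the part that bears it (a point fixed in the world has none). Each returns a list of dicts, best first, with "confidence" (0 to 1); they miss things now and then, are a little off and sometimes report something else, mostly with a low value. They report only what shows in the picture. A call takes as long as a camera call. They do not tell look-alikes from the thing itself.
- bot.masks_of(picture, query): "mask" (420x560 bool, what is visible of it).
- bot.landmark_of(picture, query): "xyz" ([x, y, z] in m, in world coordinates, good to about 4 mm: a listed point, or the origin of a listed thing).
The state is a dict: "t": time; "q": joint angles; "joint_vel": joint speeds; "joint_torque": joint torques, N m; "eef_pos": TCP position; "tool_rot": TCP orientation; "contact_force": force on the tool from outside, world axes, zero at the start; "torque": the same for the moment, N m; "gripper_width": opening from 0.0 (shut) to 1.0 (fully open); "grasp_force": force on a finger pad.
Only numpy, scipy, OpenCV 4.12 (cv2) and the standard library are available. Lean on these libraries where they do the work, as an engineer would, in place of code of your own. Each camera call takes 0.05 s, during which the arm holds its last target. There are 200 camera calls.

### The job

The pink tissue cassette sits loose in the block clamp, and the pusher's stroke is too short to reach it. Stand yellow spacer blocks upright in the channel between the cassette and the red pad, as many as it takes for the pusher to close on them, leaving any spare one standing on the bench. Then take the pusher's black grip, slide it towards the stop until you feel the whole row close up and the sprung pad give by about half its travel, and finish while still holding it there, firm but gentle, with the cassette flat; do not disturb the timer, the mould or the label roll.

Things in the scene. Friction and masses are not known exactly. Their poses are not given: they have to be found in the camera images.
- clamp: aluminium clamp bed fixed to the bench, 245 x 76 mm, top of the bed 12 mm above the bench. Origin on the bench under its middle; its x axis runs along the channel towards the stop, z up. The channel is centred on the x axis, 44 mm wide between guide walls 6 mm thick that rise 5 mm above the bed
- stop: dark steel stop fixed across the channel's +x end, 28 mm high. Origin on the bed in the middle of its inner face, 100 mm along the clamp's x from the clamp's origin; axes as the clamp's. Note: behind the clamp, from x = 0.63 m, stands a tall microscope (y -0.2 to 0.05) and to its right a covered instrument: swing across nearer to the robot
- pusher: dark steel housing of the pusher, fixed astride the bed at a place that differs from start to start, with the blue carriage, black grip and red pad that slide on it. Origin on the bed under the red pad's face when the pusher is fully back; axes as the clamp's (x towards the stop). The pad is 38 mm wide and reaches 26.5 mm above the bed; housing and blue carriage reach at most 28 mm above the bed
- carriage (a joint): how far the carriage has been slid towards the stop: 0 fully back, 0.044 m at its end. A weak spring (about 1 N at 0, 2.6 N at the end) draws it back when let go
- pad (a joint): how far the red pad is pressed back into the carriage: 0 free, 0.014 m bottomed; its spring gives 0.5 N per mm plus 0.5 N. The pad's face lies (carriage - pad) ahead of the pusher's origin
- grip (a point): the black grip post that stands up from the carriage, 16 mm along the channel x 24 mm across, its top 66 mm above the bed. This point is in its middle 50 mm above the bed, and 58 mm behind the pad's free face (58 mm towards -x of the pusher's origin when fully back); it can be gripped from above either way
- cassette: pink tissue cassette with a wax block, 29 mm along the channel x 40 mm x 12 mm high, loose on the bed with its +x side at or within a few mm of the stop. Origin at the centre of its underside, z up
- spacer0_mid (a point): yellow spacer block, 28 (x) x 40 (y) x 52 mm tall, 80 g, loose, standing on the bench; the three are alike. This point is its centre, 26 mm above its underside; z up. It is gripped across its 40 mm width and goes into the channel standing, its 28 mm side along the channel. At least 7 mm at its foot must stay clear of the fingers, since the channel walls rise 5 mm
- spacer1_mid (a point): yellow spacer block, 28 (x) x 40 (y) x 52 mm tall, 80 g, loose, standing on the bench; the three are alike. This point is its centre, 26 mm above its underside; z up. It is gripped across its 40 mm width and goes into the channel standing, its 28 mm side along the channel. At least 7 mm at its foot must stay clear of the fingers, since the channel walls rise 5 mm
- spacer2_mid (a point): yellow spacer block, 28 (x) x 40 (y) x 52 mm tall, 80 g, loose, standing on the bench; the three are alike. This point is its centre, 26 mm above its underside; z up. It is gripped across its 40 mm width and goes into the channel standing, its 28 mm side along the channel. At least 7 mm at its foot must stay clear of the fingers, since the channel walls rise 5 mm
- timer: red bench timer, 78 x 62 x 17 mm, bystander; origin under its middle
- mould: small stainless base mould, 31 x 43 x 12 mm, bystander; origin under its middle
- labels: white label roll, 62 mm across and 26 mm high, bystander; origin under its middle
Things that resemble listed ones, but are neither listed nor needed, are in the scene too. What is shaped like the part that bears spacer1_mid but green is not meant.

How it is judged:
By the outcome, as a careful person would: the job done as asked, in the order asked, and still so for the second after the job is handed in, while the arm keeps its last pose, push and grip.
It also fails if it takes over 70 s, if anything falls off the work surface, if the arm or the gripper's body presses on something with over 40 N, if the wrist force passes 120 N, or if a joint passes its speed limit or range.

## Working session

There is one attempt and no reset: what is moved stays moved. The work goes in short steps, Python scripts to look and compute and a tool call to move; the robot and the scene stay as the last step left them, time stands still between calls to the robot, and variables do not carry over. Pictures are saved under pics/ and viewed, at most 10 in all, crops included, and the job is handed in when it is done.

Besides the shell and the picture viewer there is one more tool, called after "Call:" as name(argument=value, ...) on one line, values as JSON. send_rows: Moves the arm, as the interface text tells. Its arguments: {"type":"object","properties":{"deltas":{"type":"string"},"claw":{"type":"number"},"force":{"type":"number"}},"required":["deltas"]}

```bash
mkdir -p pics; ls; cat > h.py <<'E'
import numpy as np, cv2
from station import bot
def pix2world(p, uv, depth=None, z=None):
    K=np.array([[p["fx"],0,p["cx"]],[0,p["fy"],p["cy"]],[0,0,1]]); d=np.array(p["dist_coeffs"])
    uv=np.atleast_2d(np.asarray(uv,float))
    n=cv2.undistortPoints(uv.reshape(-1,1,2),K,d).reshape(-1,2)
    W=np.linalg.inv(np.array(p["camera_from_world"]))
    r=np.c_[n[:,0],-n[:,1],-np.ones(len(n))]
    if z is None:
        if depth is None: depth=p["depth"][uv[:,1].astype(int),uv[:,0].astype(int)]
        return (r*np.asarray(depth)[:,None])@W[:3,:3].T+W[:3,3]
    rw=r@W[:3,:3].T; return W[:3,3]+rw*((z-W[2,3])/rw[:,2])[:,None]
def cloud(p,mask):
    v,u=np.nonzero(mask&(p["depth"]>0)); return pix2world(p,np.c_[u,v])
def save(p,n,crop=None,s=1):
    im=p["img"][...,::-1]
    if crop: im=im[crop[1]:crop[3],crop[0]:crop[2]]
    cv2.imwrite("pics/"+n,cv2.resize(im,None,fx=s,fy=s,interpolation=cv2.INTER_CUBIC))
E
python3 - <<'E'
from h import *
o=bot.get_obs(); print({k:np.round(v,3) for k,v in o.items()})
for c in ["top","scene"]:
    p=bot.read_camera(c); save(p,c+"0.png",s=1.4)
    for q in ["clamp","stop","pusher","grip","cassette","spacer0_mid","timer","mould","labels"]:
        for l in bot.landmark_of(p,q)[:5]: print(c,q,np.round(l["xyz"],3),round(l["confidence"],2))
E
```

```text
pics
{'t': np.float64(0.0), 'q': array([ 1.062,  0.478,  0.022,  1.556, -0.011,  1.109, -0.083]), 'joint_vel': array([-0.   , -0.001,  0.002, -0.002,  0.   , -0.001,  0.001]), 'joint_torque': array([-0.0000e+00, -5.9646e+01,  1.6070e+00, -2.8120e+01,  1.2000e-02,
        9.0000e-03,  0.0000e+00]), 'eef_pos': array([ 0.263, -0.621,  0.238]), 'tool_rot': array([-0.001,  0.98 ,  0.199, -0.   ]), 'contact_force': array([ 0.102,  0.711, -0.133]), 'torque': array([0.002, 0.011, 0.015]), 'grasp_force': np.float64(0.0), 'gripper_width': np.float64(1.003)}
top clamp [ 0.517  0.036 -0.001] 0.74
top stop [0.503 0.138 0.01 ] 0.8
top pusher [0.518 0.038 0.012] 0.68
top grip [ 0.519 -0.014  0.062] 0.76
top cassette [0.509 0.124 0.009] 0.69
top cassette [0.516 0.039 0.01 ] 0.6
top spacer0_mid [0.498 0.375 0.031] 0.58
top timer [ 0.67   0.097 -0.001] 0.56
top timer [0.651 0.416 0.005] 0.49
top labels [ 0.677  0.264 -0.   ] 0.43
scene stop [0.503 0.138 0.013] 0.5
scene pusher [0.513 0.042 0.007] 0.74
scene grip [ 0.524 -0.017  0.061] 0.55
scene cassette [0.508 0.123 0.012] 0.62
scene spacer0_mid [0.492 0.376 0.028] 0.68
scene timer [0.67  0.096 0.   ] 0.73
scene mould [0.678 0.259 0.   ] 0.45
scene labels [ 0.652  0.416 -0.002] 0.8
```

View pics/top0.png

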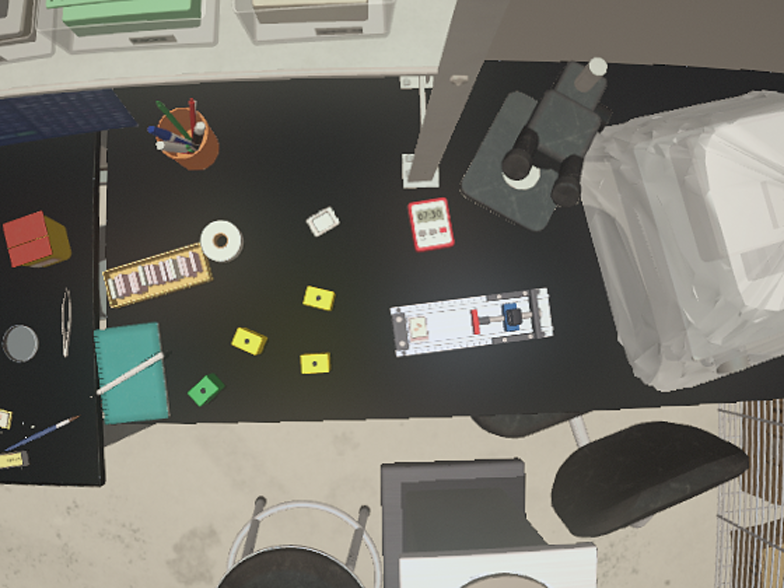

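View pics/scene0.png

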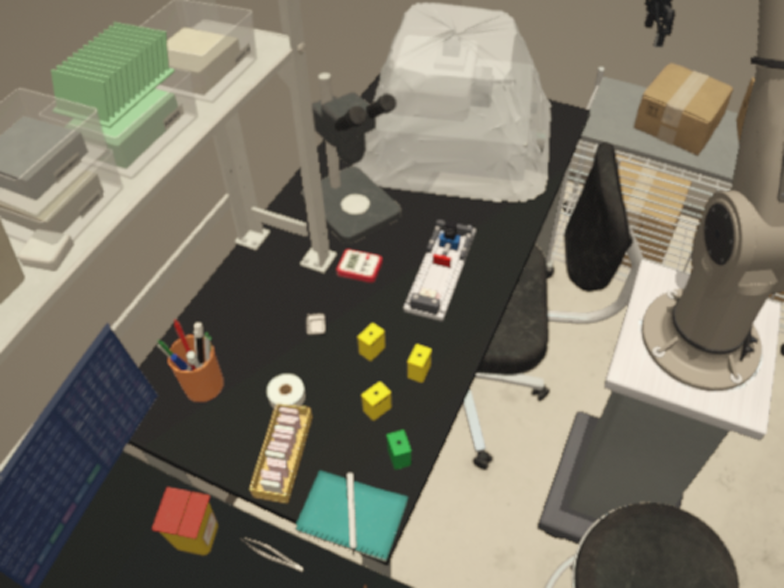

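The yellow spacers are at (319,298), (248,341) and (315,363) in the top view at 1.4x. The look-alikes are the green block at (205,390), which is excluded, and the white mould at (322,222), which resembles the cassette at (418,328) by the stop. The red pad is at (475,320) and the black grip at (513,317). Next I'll measure these precisely and check a close crop.

```bash
cat > m.py <<'E'
from h import *
def spacers(p,zt=0.052):
    hsv=cv2.cvtColor(p["img"],cv2.COLOR_RGB2HSV)
    m=cv2.inRange(hsv,(22,120,120),(35,255,255))
    n,l,s,c=cv2.connectedComponentsWithStats(m)
    out=[]
    for i in range(1,n):
        if s[i,4]<60: continue
        P=cloud(p,l==i)
        if len(P)<30: continue
        T=P[P[:,2]>P[:,2].max()-0.012] if 0 else P[np.abs(P[:,2]-zt)<0.006]
        if len(T)<30: continue
        r=cv2.minAreaRect((T[:,:2]*1000).astype(np.float32))
        b=cv2.boxPoints(r); e=b[1]-b[0],b[2]-b[1]
        e=max(e,key=np.linalg.norm); a=np.degrees(np.arctan2(e[1],e[0]))%180
        out.append((np.round(r[0],1),np.round(r[1],1),"long-axis deg",round(float(a),1),"px",c[i].round(),"ztop",np.round(np.median(T[:,2]),4)))
    return out
E
python3 - <<'E'
from m import *
p=bot.read_camera("top"); 
for s in spacers(p): print(*s)
hsv=cv2.cvtColor(p["img"],cv2.COLOR_RGB2HSV)
# red pad
sub=np.zeros((420,560),bool); sub[200:260,270:400]=1
red=(cv2.inRange(hsv,(0,150,100),(6,255,255))|cv2.inRange(hsv,(174,150,100),(180,255,255))>0)&sub
R=cloud(p,red); print("pad",R.mean(0),R.min(0),R.max(0)); T=R[R[:,2]>0.033]; print(cv2.minAreaRect((T[:,:2]*1000).astype(np.float32)))
# clamp white bed
m=bot.masks_of(p,"clamp")
for q in m[:1]:
    C=cloud(p,q["mask"]); C=C[(C[:,2]>0.006)&(C[:,2]<0.024)]; print("clamp",cv2.minAreaRect((C[:,:2]*1000).astype(np.float32)),np.median(C[:,2]))
m=bot.masks_of(p,"cassette")
for q in m[:3]:
    C=cloud(p,q["mask"]); print("cass",q["confidence"],C.mean(0),cv2.minAreaRect((C[C[:,2]>0.02][:,:2]*1000).astype(np.float32)))
save(p,"crop1.png",(270,190,400,270),6)
E
```

```text
[558.9 268.2] [40.4 27.5] long-axis deg 75.3 px [227. 212.] ztop 0.0525
[497.7 375.5] [38.8 28. ] long-axis deg 64.2 px [177. 243.] ztop 0.0524
[462.7 276.7] [27.8 40.4] long-axis deg 92.1 px [224. 259.] ztop 0.0525
pad [0.51705202 0.03620868 0.03909713] [0.49927155 0.03277881 0.03433588] [0.53292977 0.04136509 0.04368312]
((516.3330688476562, 36.41943359375), (34.04765319824219, 7.1560139656066895), 6.189748764038086)
clamp ((517.36181640625, 38.62553405761719), (76.21752166748047, 245.3883056640625), 5.721121311187744) 0.013128052119854239
cass 0.75 [0.50789981 0.12308487 0.02075667] ((511.591064453125, 122.56312561035156), (29.678611755371094, 26.646102905273438), 5.5117645263671875)
cass 0.54 [0.5158326  0.05838093 0.01617693] ((516.8626098632812, 42.56513977050781), (56.090545654296875, 237.495361328125), 5.506861686706543)
```

View pics/crop1.png

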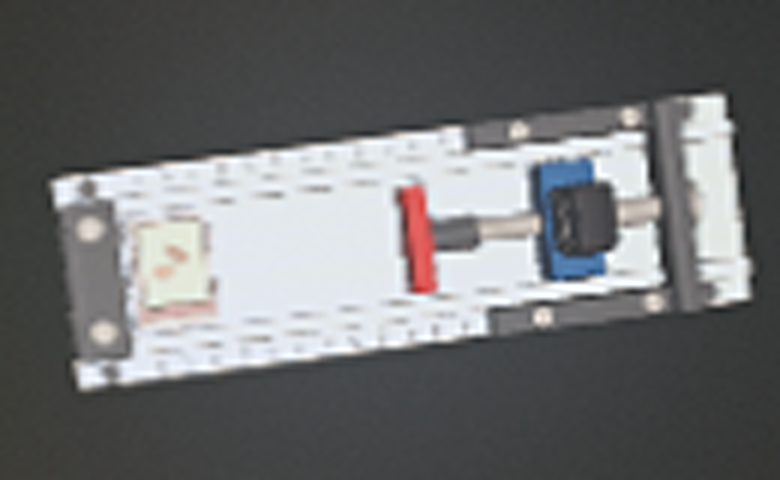

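The crop confirms the cassette lies flat by the stop at crop (175,265), and the red pad is at (418,240). The gap between them is about 69 mm, so two spacers are needed: one would need about 48 mm of stroke, but only 44 is available. I'll check the swing path for obstacles and compute the first moves.

```bash
cat > g.py <<'E'
import sys
from h import *
def phi_of(o):
    w,x,y,z=o["tool_rot"]; return np.degrees(2*np.arctan2(y,x))
def go(tx,ty,tz,phi):
    o=bot.get_obs(); e=o["eef_pos"]; f=phi_of(o); a=np.radians(f)
    d=np.array([tx,ty,tz])/1000-e
    s=-((phi-f+180)%360-180)
    print("to",(tx,ty,tz,phi),"shift x %.4f y %.4f z %.4f spin %.1f"%(d[0]*np.cos(a)+d[1]*np.sin(a),d[0]*np.sin(a)-d[1]*np.cos(a),-d[2],s),"dist %.3f"%np.linalg.norm(d))
if __name__=="__main__":
    o=bot.get_obs(); print("t",round(float(o["t"]),2),"eef",np.round(o["eef_pos"]*1000,1),"phi",round(phi_of(o),1),"F",np.round(o["contact_force"],2),"w",round(float(o["gripper_width"]),3),"q",np.round(o["q"],2), "quat",np.round(o["tool_rot"],4))
    for a in sys.argv[1:]: go(*map(float,a.split(",")))
E
python3 - <<'E'
from h import *
p=bot.read_camera("top"); P=cloud(p,np.ones((420,560),bool))
for y in np.arange(-0.7,0.45,0.1):
    k=P[(abs(P[:,1]-y)<0.05)&(P[:,0]>0.2)&(P[:,2]>0.1)]
    if len(k): print(round(y,1),"min x of z>0.1:",k[:,0].min().round(3),"zmax for x<0.6",k[k[:,0]<0.6][:,2].max().round(3) if (k[:,0]<0.6).any() else None)
E
python3 g.py 340,-400,240,60 480,-180,240,90 500,100,240,110 559,268,200,165.3
```

```text
-0.5 min x of z>0.1: 0.855 zmax for x<0.6 None
-0.4 min x of z>0.1: 0.277 zmax for x<0.6 0.234
-0.3 min x of z>0.1: 0.242 zmax for x<0.6 0.254
-0.2 min x of z>0.1: 0.205 zmax for x<0.6 0.226
-0.1 min x of z>0.1: 0.202 zmax for x<0.6 0.134
-0.0 min x of z>0.1: 0.644 zmax for x<0.6 None
0.1 min x of z>0.1: 0.73 zmax for x<0.6 None
0.2 min x of z>0.1: 0.736 zmax for x<0.6 None
0.3 min x of z>0.1: 0.736 zmax for x<0.6 None
0.4 min x of z>0.1: 0.737 zmax for x<0.6 None
t 1.2 eef [ 263.4 -621.5  239.3] phi 23.0 F [-0.61 -0.27  0.31] w 1.004 q [ 1.06  0.48  0.02  1.56 -0.01  1.11 -0.08] quat [-0.      0.98    0.1991 -0.    ]
to (340.0, -400.0, 240.0, 60.0) shift x 0.1570 y -0.1740 z -0.0007 spin -37.0 dist 0.234
to (480.0, -180.0, 240.0, 90.0) shift x 0.3717 y -0.3220 z -0.0007 spin -67.0 dist 0.492
to (500.0, 100.0, 240.0, 110.0) shift x 0.4994 y -0.5720 z -0.0007 spin -87.0 dist 0.759
to (559.0, 268.0, 200.0, 165.3) shift x 0.6193 y -0.7036 z 0.0393 spin -142.3 dist 0.938
```

```bash
python3 - <<'E'
from h import *
for c in ["top","scene"]:
    p=bot.read_camera(c); P=cloud(p,np.ones((420,560),bool)); P=P[(P[:,2]>0.02)&(P[:,0]>0.1)&(P[:,0]<0.9)&(P[:,2]<0.8)]
    for y in np.arange(-0.55,0.06,0.1):
        k=P[(abs(P[:,1]-y)<0.05)]
        row=[]
        for x in np.arange(0.15,0.85,0.1):
            j=k[abs(k[:,0]-x)<0.05]; row.append("%.2f"%j[:,2].max() if len(j)>5 else " -- ")
        print(c,round(y,2),row)
E
```

```text
top -0.55 [' -- ', ' -- ', ' -- ', ' -- ', ' -- ', ' -- ', ' -- ']
top -0.45 [' -- ', ' -- ', ' -- ', '0.15', ' -- ', ' -- ', ' -- ']
top -0.35 [' -- ', '0.14', '0.14', '0.22', '0.26', '0.27', '0.27']
top -0.25 [' -- ', '0.14', '0.14', '0.21', '0.25', '0.26', '0.27']
top -0.15 ['0.10', '0.14', ' -- ', ' -- ', '0.09', '0.16', '0.24']
top -0.05 ['0.06', '0.08', ' -- ', '0.04', '0.08', '0.33', '0.30']
top 0.05 [' -- ', ' -- ', ' -- ', '0.04', '0.04', '0.33', '0.64']
scene -0.55 [' -- ', '0.36', ' -- ', '0.12', '0.25', '0.26', '0.26']
scene -0.45 [' -- ', ' -- ', ' -- ', '0.17', '0.26', '0.27', '0.27']
scene -0.35 [' -- ', '0.14', '0.13', '0.22', '0.26', '0.28', '0.28']
scene -0.25 [' -- ', '0.14', '0.13', '0.21', '0.25', '0.26', '0.27']
scene -0.15 ['0.60', '0.14', ' -- ', ' -- ', '0.10', '0.16', '0.17']
scene -0.05 ['0.07', '0.07', ' -- ', '0.04', '0.08', '0.33', '0.29']
scene 0.05 [' -- ', ' -- ', ' -- ', '0.04', '0.04', '0.33', '0.56']
```

Call:
send_rows(deltas="0.03 -0.03 -0.03 -8; 0.06 -0.06 -0.06 -16; 0.09 -0.095 -0.08 -24; 0.12 -0.13 -0.095 -32; 0.15 -0.165 -0.105 -40", claw=1, force=40)

```text
t: 1.8
eef_pos: [0.3377, -0.4097, 0.3459]
tool_rot: [0.001, 0.851, 0.524, 0.0]
contact_force: [1.0, -0.8, 0.9]
gripper_width: 1.002
grasp_force: 0.0
```

```bash
python3 g.py 480,-200,330,90 500,100,240,130 559,268,150,165.3
```

```text
t 1.8 eef [ 337.7 -409.7  345.9] phi 63.3 F [ 1.03 -0.83  0.91] w 1.002 q [ 0.93  0.16 -0.19  1.75  0.03  1.23  0.27] quat [1.200e-03 8.514e-01 5.245e-01 1.000e-04]
to (480.0, -200.0, 330.0, 90.0) shift x 0.2513 y 0.0327 z 0.0159 spin -26.7 dist 0.254
to (500.0, 100.0, 240.0, 130.0) shift x 0.5282 y -0.0843 z 0.1059 spin -66.7 dist 0.545
to (559.0, 268.0, 150.0, 165.3) shift x 0.7048 y -0.1072 z 0.1959 spin -102.0 dist 0.739
```

Call:
send_rows(deltas="0.049 0.006 0 -6; 0.098 0.012 0 -12; 0.147 0.018 0 -18; 0.196 0.024 0 -24; 0.244 0.028 0 -30")

```text
t: 2.3
eef_pos: [0.4738, -0.2047, 0.3447]
tool_rot: [0.001, 0.687, 0.727, 0.0]
contact_force: [0.3, -0.9, 0.5]
gripper_width: 1.001
grasp_force: 0.0
```

```bash
python3 g.py 500,50,300,130 559,268,150,165.3
```

```text
t 2.3 eef [ 473.8 -204.7  344.7] phi 93.2 F [ 0.34 -0.87  0.51] w 1.001 q [ 0.66  0.15 -0.42  1.77  0.07  1.23  0.28] quat [5.000e-04 6.871e-01 7.266e-01 1.000e-04]
to (500.0, 50.0, 300.0, 130.0) shift x 0.2528 y 0.0404 z 0.0447 spin -36.8 dist 0.260
to (559.0, 268.0, 150.0, 165.3) shift x 0.4672 y 0.1114 z 0.1947 spin -72.1 dist 0.518
```

Call:
send_rows(deltas="0.049 0.006 0.006 -7; 0.098 0.012 0.012 -14; 0.147 0.018 0.018 -21; 0.196 0.024 0.026 -28; 0.243 0.03 0.035 -35")

```text
t: 2.8
eef_pos: [0.4903, 0.0398, 0.3096]
tool_rot: [0.001, 0.436, 0.9, 0.0]
contact_force: [1.9, -0.1, 0.6]
gripper_width: 0.997
grasp_force: 0.0
```

```bash
python3 g.py 559,268,180,165.3; python3 - <<'E'
from h import *
p=bot.read_camera("wrist"); save(p,"w1.png")
hsv=cv2.cvtColor(p["img"],cv2.COLOR_RGB2HSV); P=cloud(p,np.ones((420,560),bool)); print(P.min(0),P.max(0))
for q in ["clamp","cassette","stop","pusher","grip"]:
    for l in bot.landmark_of(p,q)[:2]: print(q,np.round(l["xyz"],4),round(l["confidence"],2))
E
```

```text
t 2.8 eef [490.3  39.8 309.6] phi 128.2 F [ 1.94 -0.06  0.57] w 0.997 q [ 0.4   0.16 -0.67  1.86  0.11  1.16  0.36] quat [8.000e-04 4.364e-01 8.997e-01 2.000e-04]
to (559.0, 268.0, 180.0, 165.3) shift x 0.1367 y 0.1952 z 0.1296 spin -37.1 dist 0.271
[-0.29554141 -1.22441987 -0.74721225] [0.94340644 0.41268442 0.4015482 ]
clamp [0.5143 0.0357 0.0041] 0.63
clamp [ 0.6699  0.0951 -0.0008] 0.52
cassette [0.5043 0.1218 0.0127] 0.83
stop [0.508  0.1432 0.0093] 0.97
pusher [0.5158 0.0392 0.0092] 0.66
grip [ 0.5179 -0.0157  0.0564] 0.79
```

View pics/w1.png

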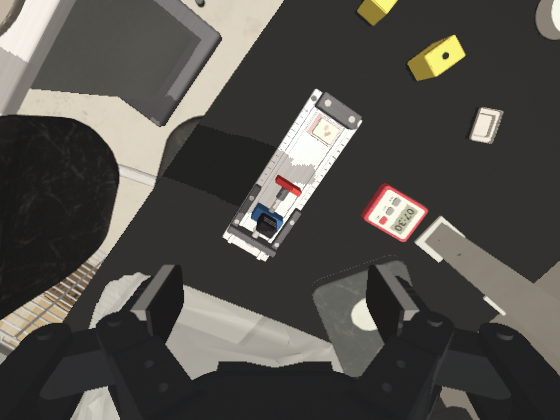

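The wrist view shows the clamp at (295,180) and spacer C at (437,58), with the path clear. Next I move over spacer C.

Call:
send_rows(deltas="0.022 0.035 0.02 -8; 0.046 0.07 0.04 -16; 0.074 0.108 0.062 -24; 0.102 0.15 0.085 -31; 0.137 0.195 0.11 -37.1")

```text
t: 3.6
eef_pos: [0.5573, 0.2471, 0.2062]
tool_rot: [0.0, 0.13, 0.991, -0.001]
contact_force: [0.7, -0.7, 1.1]
gripper_width: 1.0
grasp_force: 0.0
```

```bash
python3 - <<'E'
from m import *
p=bot.read_camera("wrist"); save(p,"w2.png")
for s in spacers(p): print(*s)
p=bot.read_camera("top")
for s in spacers(p): print(*s)
E
python3 g.py 559,268,34,165.3
```

```text
[461.9 277.5] [28.2 39.7] long-axis deg 91.5 px [280.  82.] ztop 0.0533
[496.9 375.8] [40.7 27.7] long-axis deg 65.5 px [394.  93.] ztop 0.0534
[557.4 269.8] [39.2 27.3] long-axis deg 74.7 px [297. 186.] ztop 0.0533
[497.8 375.7] [39.2 28.2] long-axis deg 65.0 px [177. 243.] ztop 0.0522
[453.5 289. ] [29.  14.2] long-axis deg 52.4 px [219. 263.] ztop 0.0524
t 3.7 eef [554.3 252.5 204.1] phi 165.4 F [-1.27 -0.18  0.17] w 1.0 q [ 0.04  0.52 -0.78  1.71  0.4   1.08  0.45] quat [-0.0026  0.1267  0.9919  0.0011]
to (559.0, 268.0, 34.0, 165.3) shift x -0.0007 y 0.0162 z 0.1701 spin 0.1 dist 0.171
```

Call:
send_rows(deltas="0 0.016 0.02 0.2; 0 0.016 0.065 0.2; 0 0.016 0.11 0.2; 0 0.016 0.11 0.2; 0 0.016 0.11 0.2")

```text
t: 4.2
eef_pos: [0.5601, 0.2622, 0.0978]
tool_rot: [-0.0, 0.133, 0.991, -0.001]
contact_force: [0.7, 1.4, 0.8]
gripper_width: 1.0
grasp_force: 0.0
```

```bash
python3 g.py 558.3,269,22,165.2
```

```text
t 4.2 eef [560.1 262.2  97.8] phi 164.7 F [0.66 1.39 0.78] w 1.0 q [-0.03  0.65 -0.7   1.77  0.52  0.91  0.34] quat [-2.000e-04  1.330e-01  9.911e-01 -5.000e-04]
to (558.3, 269.0, 22.0, 165.2) shift x 0.0035 y 0.0061 z 0.0758 spin -0.5 dist 0.076
```

Call:
send_rows(deltas="0.0035 0.006 0.005 -0.5; 0.0035 0.006 0.04 -0.5; 0.0035 0.006 0.076 -0.5; 0.0035 0.006 0.076 -0.5; 0.0035 0.006 0.076 -0.5")

```text
t: 4.7
eef_pos: [0.5584, 0.2712, 0.0231]
tool_rot: [0.001, 0.127, 0.992, 0.001]
contact_force: [0.2, 0.9, 0.9]
gripper_width: 1.001
grasp_force: 0.0
```

```bash
python3 g.py 558.3,269,22,165.2
```

```text
t 4.7 eef [558.4 271.2  23.1] phi 165.4 F [0.19 0.93 0.88] w 1.001 q [-0.09  0.75 -0.64  1.8   0.6   0.8   0.28] quat [7.000e-04 1.273e-01 9.919e-01 6.000e-04]
to (558.3, 269.0, 22.0, 165.2) shift x -0.0005 y -0.0022 z 0.0011 spin 0.2 dist 0.003
```

Good alignment; close, then lift.

Call:
send_rows(deltas="0 -0.002 0 0; 0 -0.002 0 0; 0 -0.002 0 0; 0 -0.002 0 0; 0 -0.002 0 0", claw=0, force=40)

```text
t: 5.2
eef_pos: [0.558, 0.2688, 0.0227]
tool_rot: [0.001, 0.128, 0.992, 0.0]
contact_force: [-1.6, -1.6, 7.6]
gripper_width: 0.463
grasp_force: 41.3
```

Call:
send_rows(deltas="0 0 0 0; 0 0 -0.03 0; 0 0 -0.07 0; 0 0 -0.11 0; 0 0 -0.12 0")

```text
t: 5.7
eef_pos: [0.5589, 0.2703, 0.1462]
tool_rot: [0.003, 0.127, 0.992, 0.002]
contact_force: [0.4, 0.7, -1.1]
gripper_width: 0.46
grasp_force: 40.5
```

```bash
python3 - <<'E'
from m import *
import g
# target: clamp center + s along u
c=np.array([517.4,38.6]); a=np.radians(95.7); u=np.array([np.cos(a),np.sin(a)])
for s in (53.5,21.5): print(s,c+s*u)
p=bot.read_camera("wrist"); save(p,"w3.png")
hsv=cv2.cvtColor(p["img"],cv2.COLOR_RGB2HSV); P=cloud(p,hsv[...,1]<60)
E
python3 g.py 512.1,91.8,143,95.7
```

```text
53.5 [512.08639339  91.83547299]
21.5 [515.26462538  59.99369475]
t 5.75 eef [558.8 269.9 145.7] phi 165.4 F [0.27 0.54 0.04] w 0.462 q [-0.01  0.6  -0.74  1.74  0.47  0.98  0.38] quat [0.0027 0.1274 0.9918 0.0018]
to (512.1, 91.8, 143.0, 95.7) shift x 0.0002 y -0.1841 z 0.0027 spin 69.7 dist 0.184
```

Call:
send_rows(deltas="0 -0.02 0 8; 0 -0.04 0 16; 0 -0.06 0 24; 0 -0.08 0 32; 0 -0.1 0 40")

```text
t: 6.25
eef_pos: [0.5307, 0.1703, 0.1399]
tool_rot: [-0.001, 0.462, 0.887, -0.001]
contact_force: [-0.5, 0.1, -0.9]
gripper_width: 0.463
grasp_force: 40.5
```

```bash
python3 g.py 512.1,91.8,143,95.7
```

```text
t 6.25 eef [530.7 170.3 139.9] phi 125.0 F [-0.54  0.09 -0.87] w 0.463 q [ 0.05  0.47 -0.6   1.9   0.34  0.88 -0.11] quat [-7.000e-04  4.615e-01  8.871e-01 -9.000e-04]
to (512.1, 91.8, 143.0, 95.7) shift x -0.0536 y -0.0603 z -0.0031 spin 29.3 dist 0.081
```

Call:
send_rows(deltas="-0.013 -0.015 0 7; -0.026 -0.03 0 14; -0.04 -0.045 0 21; -0.0535 -0.06 0 29.3; -0.0535 -0.06 0 29.3")

```text
t: 6.75
eef_pos: [0.5124, 0.0895, 0.1398]
tool_rot: [-0.0, 0.671, 0.741, -0.002]
contact_force: [0.8, 0.3, -0.3]
gripper_width: 0.465
grasp_force: 40.5
```

```bash
python3 g.py 512.1,91.8,143,95.7;  python3 - <<'E'
from m import *
p=bot.read_camera("top"); save(p,"t2.png",(270,190,400,270),6)
print(*spacers(p,0.17),sep="\n")
q=bot.read_camera("wrist"); save(q,"w4.png",s=1.4)
print(*spacers(q,0.17),sep="\n")
for p in(p,q):
    m=bot.masks_of(p,"clamp")
    if m:
        C=cloud(p,m[0]["mask"]); C=C[(C[:,2]>0.006)&(C[:,2]<0.024)]; print("clamp",cv2.minAreaRect((C[:,:2]*1000).astype(np.float32)),np.median(C[:,2]))
    for n in("cassette","stop"):
        for l in bot.landmark_of(p,n)[:1]: print(n,np.round(l["xyz"],4),round(l["confidence"],2))
E
```

```text
t 6.75 eef [512.4  89.5 139.8] phi 95.7 F [ 0.8   0.29 -0.3 ] w 0.465 q [ 0.1   0.39 -0.48  1.99  0.25  0.82 -0.42] quat [-1.000e-04  6.713e-01  7.412e-01 -2.200e-03]
to (512.1, 91.8, 143.0, 95.7) shift x 0.0023 y -0.0000 z -0.0032 spin -0.0 dist 0.004

(array([512.9,  92. ]), array([39.8, 28.7]), 'long-axis deg', 6.2, 'px', array([274., 289.]), 'ztop', np.float64(0.1706))
clamp ((516.8845825195312, 39.43328857421875), (75.5353775024414, 243.883544921875), 5.399009704589844) 0.0130924137219669
cassette [0.5075 0.122  0.0105] 0.48
stop [0.5041 0.1427 0.0114] 0.76
clamp ((514.9542236328125, 54.95661544799805), (76.18243408203125, 211.1746368408203), 5.8229475021362305) 0.013569783700146887
cassette [0.5052 0.1232 0.0111] 0.88
stop [0.5079 0.1441 0.0073] 0.89
```

View pics/w4.png

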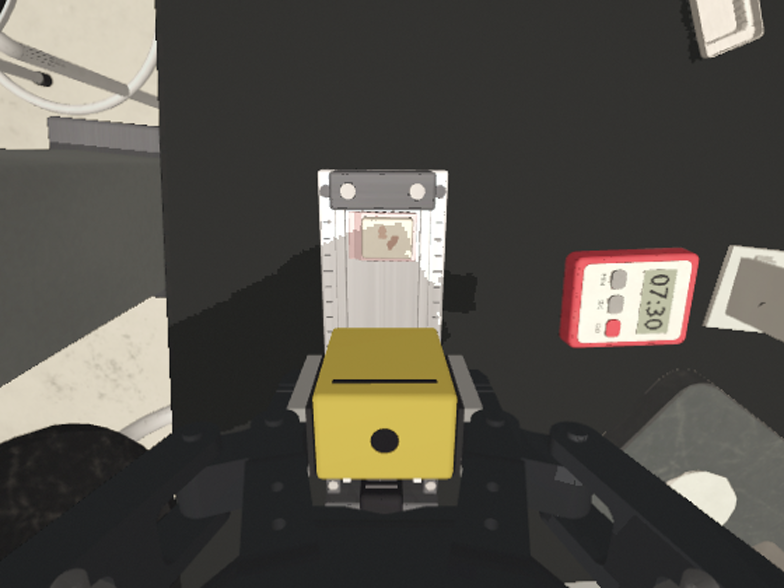

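The wrist view shows the held block centred over the channel at (385,440), with the cassette at (387,240) and clear room. I shift about 1 mm and lower.

Call:
send_rows(deltas="-0.001 -0.001 0.02 0; -0.001 -0.001 0.05 0; -0.001 -0.001 0.08 0; -0.001 -0.001 0.095 0; -0.001 -0.001 0.095 0")

```text
t: 7.65
eef_pos: [0.5115, 0.0922, 0.0445]
tool_rot: [-0.001, 0.668, 0.744, -0.002]
contact_force: [0.5, 0.4, 0.8]
gripper_width: 0.464
grasp_force: 40.5
```

```bash
python3 g.py 511.3,88.5,36,95.7;  python3 - <<'E'
from m import *
q=bot.read_camera("wrist"); save(q,"w5.png",(180,100,420,380),2)
print(*spacers(q,0.072),sep="\n")
E
```

```text
t 7.65 eef [511.5  92.2  44.5] phi 96.1 F [0.51 0.44 0.76] w 0.464 q [ 0.04  0.54 -0.42  2.04  0.36  0.63 -0.51] quat [-0.0012  0.6684  0.7438 -0.0015]
to (511.3, 88.5, 36.0, 95.7) shift x -0.0037 y -0.0006 z 0.0085 spin 0.4 dist 0.009
(array([511.5,  92.8]), array([39.8, 29. ]), 'long-axis deg', 6.3, 'px', array([274., 289.]), 'ztop', np.float64(0.075))
```

View pics/w5.png

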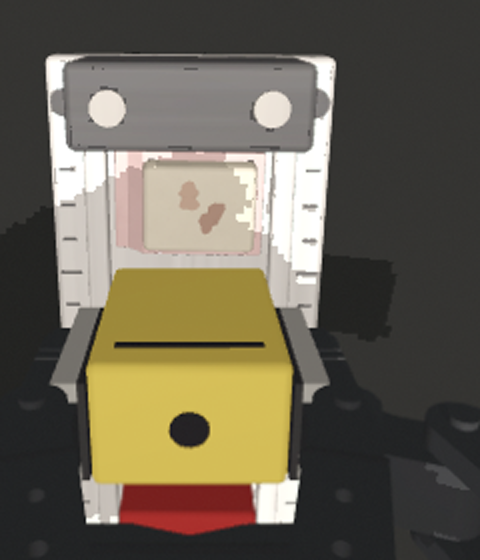

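The wrist crop shows the block's foot at columns 113–265, centred on the channel. The cassette edge is at row 253, and the gap is about 3–4 mm. I lower onto the bed.

Call:
send_rows(deltas="-0.0025 0 0.003 0.4; -0.0025 0 0.006 0.4; -0.0025 0 0.009 0.4; -0.0025 0 0.009 0.4; -0.0025 0 0.009 0.4")

```text
t: 8.2
eef_pos: [0.5143, 0.0897, 0.0392]
tool_rot: [0.001, 0.671, 0.741, 0.001]
contact_force: [-4.4, -2.2, 14.6]
gripper_width: 0.461
grasp_force: 42.3
```

```bash
python3 g.py 511.3,90,35,95.7
```

```text
t 8.2 eef [514.3  89.7  39.2] phi 95.6 F [-4.44 -2.17 14.58] w 0.461 q [ 0.03  0.55 -0.41  2.04  0.37  0.62 -0.52] quat [1.100e-03 6.714e-01 7.411e-01 7.000e-04]
to (511.3, 90.0, 35.0, 95.7) shift x 0.0006 y -0.0029 z 0.0042 spin -0.1 dist 0.005
```

Call:
send_rows(deltas="0 0 -0.004 0; 0 -0.003 -0.004 0; 0 -0.003 -0.004 0; 0 -0.003 -0.004 0; 0 -0.003 -0.004 0")

```text
t: 8.7
eef_pos: [0.5101, 0.0894, 0.0411]
tool_rot: [-0.0, 0.671, 0.741, -0.0]
contact_force: [0.9, 0.2, -1.7]
gripper_width: 0.46
grasp_force: 40.5
```

```bash
python3 g.py 511.3,90,35,95.7; python3 - <<'E'
from m import *
q=bot.read_camera("wrist")
print(*spacers(q,0.072),sep="\n")
for i in range(4): print(np.round(bot.get_obs()["eef_pos"]*1000,1)); bot.read_camera("top")
E
```

```text
t 8.7 eef [510.1  89.4  41.1] phi 95.7 F [ 0.85  0.16 -1.67] w 0.46 q [ 0.04  0.54 -0.41  2.05  0.36  0.62 -0.52] quat [-1.000e-04  6.713e-01  7.412e-01 -1.000e-04]
to (511.3, 90.0, 35.0, 95.7) shift x 0.0005 y 0.0013 z 0.0061 spin -0.0 dist 0.006
(array([510.1,  89.8]), array([39.8, 28.7]), 'long-axis deg', 6.3, 'px', array([274., 289.]), 'ztop', np.float64(0.0716))
[510.1  89.4  41.1]
[510.2  89.5  41.1]
[510.2  89.4  41.1]
[510.2  89.4  41.1]
```

Call:
send_rows(deltas="0.0005 0.0012 0 0; 0.0005 0.0012 0.002 0; 0.0005 0.0012 0.004 0; 0.0005 0.0012 0.006 0; 0.0005 0.0012 0.006 0")

```text
t: 9.45
eef_pos: [0.5111, 0.09, 0.0349]
tool_rot: [-0.0, 0.671, 0.741, -0.0]
contact_force: [-0.0, -0.6, -1.3]
gripper_width: 0.464
grasp_force: 40.5
```

```bash
python3 g.py 511.3,90,35,95.7
```

```text
t 9.45 eef [511.1  90.   34.9] phi 95.7 F [-0.05 -0.62 -1.26] w 0.464 q [ 0.03  0.55 -0.4   2.05  0.37  0.61 -0.53] quat [-2.000e-04  6.713e-01  7.412e-01 -3.000e-04]
to (511.3, 90.0, 35.0, 95.7) shift x -0.0000 y 0.0002 z -0.0001 spin -0.0 dist 0.000
```

Call:
send_rows(deltas="0 0 0.001 0; 0 0 0.002 0; 0 0 0.002 0; 0 0 0.002 0")

```text
t: 9.85
eef_pos: [0.5113, 0.0901, 0.0347]
tool_rot: [0.0, 0.671, 0.741, -0.0]
contact_force: [-5.5, -1.2, 17.3]
gripper_width: 0.463
grasp_force: 42.7
```

Call:
send_rows(deltas="0 0 0 0; 0 0 0 0; 0 0 -0.005 0; 0 0 -0.045 0; 0 0 -0.095 0", claw=0.75)

```text
t: 10.35
eef_pos: [0.5096, 0.0898, 0.1277]
tool_rot: [-0.002, 0.671, 0.741, -0.002]
contact_force: [0.5, -1.0, 0.5]
gripper_width: 0.748
grasp_force: 0.0
```

```bash
python3 g.py 461.9,277,130,182.0; python3 - <<'E'
from m import *
q=bot.read_camera("wrist"); save(q,"w6.png")
print(*spacers(q,0.065),sep="\n")
q=bot.read_camera("top")
print(*spacers(q,0.065),sep="\n");print(*spacers(q),sep="\n")
E
```

```text
t 10.35 eef [509.6  89.8 127.7] phi 95.7 F [ 0.5  -0.99  0.45] w 0.748 q [ 0.1   0.41 -0.48  2.    0.26  0.8  -0.43] quat [-0.0018  0.6711  0.7413 -0.0019]
to (461.9, 277.0, 130.0, 182.0) shift x 0.1911 y -0.0289 z -0.0023 spin -86.3 dist 0.193
(array([511.1,  90.7]), array([39.7, 27.7]), 'long-axis deg', 5.4, 'px', array([277., 220.]), 'ztop', np.float64(0.0653))

(array([497.9, 375.8]), array([39.5, 28.3]), 'long-axis deg', 65.3, 'px', array([177., 243.]), 'ztop', np.float64(0.0523))
(array([462.6, 276.8]), array([28.1, 40.4]), 'long-axis deg', 92.0, 'px', array([224., 259.]), 'ztop', np.float64(0.0521))
```

Spacer A stands in the channel at (511,91). Next is the second spacer, B at (497.5,375.7).

Call:
send_rows(deltas="0.049 0.005 0 -8; 0.098 0.01 0 -16; 0.147 0.015 0 -24; 0.195 0.02 0 -32; 0.24 0.022 0 -40", claw=1)

```text
t: 10.95
eef_pos: [0.5095, 0.3332, 0.1284]
tool_rot: [0.0, 0.375, 0.927, 0.0]
contact_force: [0.8, -0.3, -0.2]
gripper_width: 0.999
grasp_force: 0.0
```

```bash
python3 g.py 497.5,375.7,100,155.2
```

```text
t 10.95 eef [509.5 333.2 128.4] phi 136.0 F [ 0.75 -0.33 -0.24] w 0.999 q [-0.2   0.58 -0.65  1.78  0.42  0.93 -0.23] quat [1.000e-04 3.748e-01 9.271e-01 3.000e-04]
to (497.5, 375.7, 100.0, 155.2) shift x 0.0382 y 0.0222 z 0.0284 spin -19.2 dist 0.053
```

Call:
send_rows(deltas="0.012 0.007 0 -7; 0.025 0.015 0 -14; 0.038 0.022 0.01 -19.2; 0.038 0.022 0.03 -19.2; 0.038 0.022 0.03 -19.2")

```text
t: 11.45
eef_pos: [0.4963, 0.3723, 0.0958]
tool_rot: [-0.002, 0.217, 0.976, -0.002]
contact_force: [0.2, -0.4, -0.4]
gripper_width: 0.998
grasp_force: 0.0
```

```bash
python3 g.py 497.5,375.7,22.5,155.2; python3 -c "
from m import *
print(*spacers(bot.read_camera('wrist')),sep='\n')"
```

```text
t 11.45 eef [496.3 372.3  95.8] phi 154.9 F [ 0.18 -0.37 -0.44] w 0.998 q [-0.24  0.66 -0.7   1.77  0.52  0.92 -0.03] quat [-0.0015  0.2173  0.9761 -0.0018]
to (497.5, 375.7, 22.5, 155.2) shift x 0.0003 y 0.0036 z 0.0733 spin -0.3 dist 0.073
(array([496.8, 376.5]), array([39.9, 28. ]), 'long-axis deg', 64.9, 'px', array([281., 229.]), 'ztop', np.float64(0.0533))
(array([461.9, 278. ]), array([28.2, 41.3]), 'long-axis deg', 91.0, 'px', array([128., 242.]), 'ztop', np.float64(0.0532))
```

Call:
send_rows(deltas="0.0007 0.0036 0.02 0; 0.0007 0.0036 0.05 0; 0.0007 0.0036 0.073 0; 0.0007 0.0036 0.073 0; 0.0007 0.0036 0.073 0")

```text
t: 12.0
eef_pos: [0.4988, 0.3769, 0.0254]
tool_rot: [-0.0, 0.218, 0.976, -0.0]
contact_force: [-0.2, 0.7, 0.4]
gripper_width: 0.998
grasp_force: 0.0
```

Call:
send_rows(deltas="0 0 0 0; 0 0 0 0; 0 0 0 0; 0 0 0 0; 0 0 0 0", claw=0)

```text
t: 12.5
eef_pos: [0.4993, 0.3773, 0.0264]
tool_rot: [0.001, 0.218, 0.976, 0.001]
contact_force: [-0.1, -0.4, 5.6]
gripper_width: 0.463
grasp_force: 41.2
```

Call:
send_rows(deltas="0 0 0 0; 0 0 -0.03 0; 0 0 -0.07 0; 0 0 -0.11 0; 0 0 -0.12 0")

```text
t: 13.0
eef_pos: [0.5001, 0.379, 0.1499]
tool_rot: [0.002, 0.218, 0.976, 0.003]
contact_force: [0.3, 2.6, -0.3]
gripper_width: 0.465
grasp_force: 40.6
```

```bash
python3 g.py 515,58,140,95.7
```

```text
t 13.0 eef [500.1 379.  149.9] phi 154.9 F [ 0.29  2.61 -0.29] w 0.465 q [-0.22  0.6  -0.73  1.72  0.47  1.    0.01] quat [0.002  0.2176 0.976  0.0028]
to (515.0, 58.0, 140.0, 95.7) shift x -0.1498 y -0.2843 z 0.0099 spin 59.2 dist 0.321
```

Call:
send_rows(deltas="-0.021 -0.041 0 8; -0.042 -0.082 0 16; -0.063 -0.123 0 24; -0.084 -0.164 0 32; -0.105 -0.205 0 40")

```text
t: 13.5
eef_pos: [0.506, 0.1445, 0.1447]
tool_rot: [-0.0, 0.541, 0.841, -0.0]
contact_force: [-0.2, 0.5, -1.0]
gripper_width: 0.462
grasp_force: 40.8
```

```bash
python3 g.py 515,58,140,95.7
```

```text
t 13.5 eef [506.  144.5 144.7] phi 114.5 F [-0.21  0.5  -0.97] w 0.462 q [ 0.08  0.41 -0.59  1.97  0.3   0.85 -0.24] quat [-2.000e-04  5.407e-01  8.412e-01 -4.000e-04]
to (515.0, 58.0, 140.0, 95.7) shift x -0.0825 y -0.0277 z 0.0047 spin 18.8 dist 0.087
```

Call:
send_rows(deltas="-0.03 -0.01 0 7; -0.06 -0.02 0 14; -0.0825 -0.0277 0 18.8; -0.0825 -0.0277 0 18.8; -0.0825 -0.0277 0 18.8")

```text
t: 14.0
eef_pos: [0.516, 0.0602, 0.145]
tool_rot: [-0.0, 0.669, 0.744, -0.0]
contact_force: [0.2, -0.7, -0.8]
gripper_width: 0.461
grasp_force: 40.8
```

```bash
python3 -c "
from m import *
q=bot.read_camera('wrist'); save(q,'w7.png',s=1.4)
for z in(.17,.064):print(*spacers(q,z),sep='\n')
p=bot.read_camera('top'); save(p,'t7.png',(270,190,400,270),6)
"; python3 g.py 514.5,58,140,95.7
```

```text
(array([515.7,  61.9]), array([39.7, 28.8]), 'long-axis deg', 5.7, 'px', array([274., 283.]), 'ztop', np.float64(0.1719))
(array([511. ,  90.6]), array([39.4, 27.6]), 'long-axis deg', 5.4, 'px', array([272., 175.]), 'ztop', np.float64(0.0653))
t 14.1 eef [516.   61.7 145.2] phi 96.2 F [-0.06  0.07 -0.06] w 0.46 q [ 0.18  0.39 -0.5   1.99  0.25  0.83 -0.36] quat [-3.000e-04  6.677e-01  7.444e-01  3.000e-04]
to (514.5, 58.0, 140.0, 95.7) shift x -0.0035 y -0.0019 z 0.0052 spin 0.5 dist 0.007
```

View pics/w7.png

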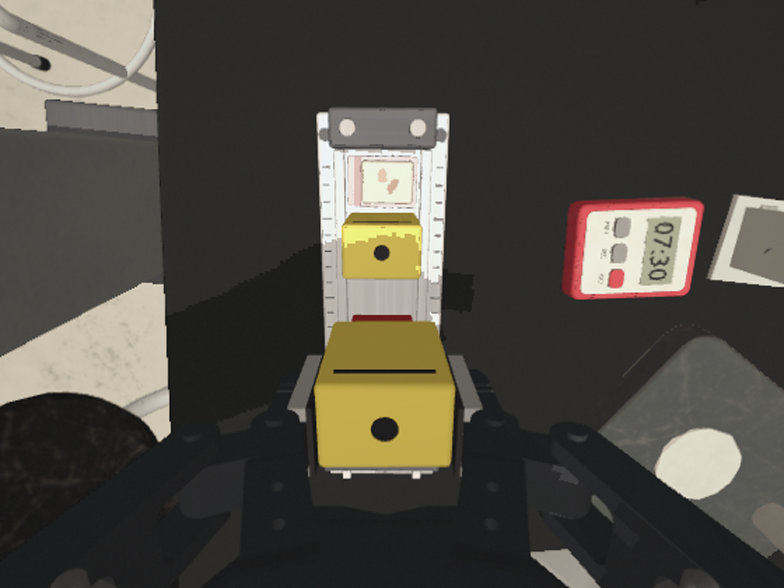

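The wrist view shows spacer A upright at (382,250), the cassette flat at (387,183) and the red pad just ahead of the held block. I align, then lower.

Call:
send_rows(deltas="-0.003 -0.002 0.02 0.5; -0.003 -0.002 0.05 0.5; -0.003 -0.002 0.08 0.5; -0.003 -0.002 0.097 0.5; -0.003 -0.002 0.097 0.5")

```text
t: 14.6
eef_pos: [0.5125, 0.0583, 0.0461]
tool_rot: [-0.002, 0.671, 0.742, -0.001]
contact_force: [-0.4, 0.3, -1.1]
gripper_width: 0.463
grasp_force: 40.8
```

Call:
send_rows(deltas="0 0 0 0; 0 0 0 0; 0 0 0 0")

```text
t: 14.9
eef_pos: [0.5154, 0.0574, 0.0494]
tool_rot: [0.001, 0.672, 0.741, 0.001]
contact_force: [0.2, -0.6, -1.3]
gripper_width: 0.462
grasp_force: 40.8
```

```bash
python3 g.py 514.3,58.5,40,95.7; python3 -c "
from m import *
q=bot.read_camera('wrist')
print(*spacers(q,.073),sep='\n')"
```

```text
t 14.9 eef [515.4  57.4  49.4] phi 95.6 F [ 0.16 -0.57 -1.29] w 0.462 q [ 0.11  0.53 -0.43  2.05  0.36  0.64 -0.46] quat [7.000e-04 6.718e-01 7.407e-01 9.000e-04]
to (514.3, 58.5, 40.0, 95.7) shift x 0.0012 y -0.0010 z 0.0094 spin -0.1 dist 0.010
(array([513.8,  73.8]), array([39.5, 57.2]), 'long-axis deg', 95.2, 'px', array([273., 251.]), 'ztop', np.float64(0.0763))
```

Call:
send_rows(deltas="0.001 -0.001 0 0; 0.001 -0.001 0.003 0; 0.001 -0.001 0.005 0; 0.001 -0.001 0.005 0; 0.001 -0.001 0.005 0")

```text
t: 15.45
eef_pos: [0.5134, 0.0579, 0.0431]
tool_rot: [-0.0, 0.672, 0.741, -0.0]
contact_force: [0.3, 0.8, -2.0]
gripper_width: 0.46
grasp_force: 40.8
```

```bash
python3 g.py 514.3,58.5,39,95.7
```

```text
t 15.45 eef [513.4  57.9  43.1] phi 95.6 F [ 0.26  0.82 -1.97] w 0.46 q [ 0.11  0.54 -0.43  2.05  0.37  0.62 -0.47] quat [-1.000e-04  6.720e-01  7.406e-01 -1.000e-04]
to (514.3, 58.5, 39.0, 95.7) shift x 0.0005 y 0.0010 z 0.0041 spin -0.1 dist 0.004
```

Call:
send_rows(deltas="0.0005 0.001 0 0; 0.0005 0.001 0.002 0; 0.0005 0.001 0.004 0; 0.0005 0.001 0.006 0; 0.0005 0.001 0.006 0")

```text
t: 15.95
eef_pos: [0.5144, 0.0585, 0.0383]
tool_rot: [0.0, 0.672, 0.741, -0.0]
contact_force: [-5.2, -0.4, 13.8]
gripper_width: 0.458
grasp_force: 42.6
```

```bash
python3 g.py 514.3,58.5,38.4,95.7
```

```text
t 15.95 eef [514.4  58.5  38.3] phi 95.6 F [-5.19 -0.35 13.84] w 0.458 q [ 0.1   0.55 -0.42  2.05  0.38  0.62 -0.48] quat [ 3.000e-04  6.720e-01  7.406e-01 -3.000e-04]
to (514.3, 58.5, 38.4, 95.7) shift x -0.0000 y -0.0001 z -0.0001 spin -0.1 dist 0.000
```

Seated at the expected 38.3 mm. Release, rise, and back off towards the grip.

Call:
send_rows(deltas="0 0 -0.0015 0; 0 0 -0.0015 0; 0 0 -0.005 0; 0 0 -0.045 0; 0 0 -0.09 0", claw=0.75)

```text
t: 16.45
eef_pos: [0.5129, 0.0584, 0.127]
tool_rot: [-0.002, 0.672, 0.741, -0.001]
contact_force: [1.7, 0.4, 1.3]
gripper_width: 0.752
grasp_force: 0.0
```

```bash
python3 -c "
from m import *
q=bot.read_camera('wrist'); save(q,'w8.png',s=1.4)
print(*spacers(q,.064),sep='\n')
p=bot.read_camera('top'); save(p,'t8.png',(270,190,400,270),6)
print(*spacers(p,.064),sep='\n')
for s in (p,q):
  for l in bot.landmark_of(s,'grip')[:2]: print(np.round(l['xyz'],4),l['confidence'])
  for l in bot.landmark_of(s,'cassette')[:1]: print('cas',np.round(l['xyz'],4),l['confidence'])
"; python3 g.py 523,-18,130,95.7
```

```text
(array([512.7,  75.2]), array([39.5, 58.4]), 'long-axis deg', 95.5, 'px', array([277., 200.]), 'ztop', np.float64(0.0653))
(array([511.8,  89.1]), array([39.3, 32.7]), 'long-axis deg', 7.8, 'px', array([315., 233.]), 'ztop', np.float64(0.0641))
cas [0.5038 0.1238 0.0087] 0.82
[ 0.5194 -0.0142  0.0602] 0.62
[0.5069 0.0896 0.039 ] 0.47
cas [0.5047 0.1223 0.0098] 0.71
t 16.75 eef [513.6  58.2 126.5] phi 95.6 F [-0.96 -0.15  0.05] w 0.749 q [ 0.17  0.41 -0.5   2.    0.27  0.79 -0.38] quat [-4.000e-04  6.720e-01  7.406e-01 -7.000e-04]
to (523.0, -18.0, 130.0, 95.7) shift x -0.0767 y 0.0020 z -0.0035 spin -0.1 dist 0.077
```

View pics/w8.png

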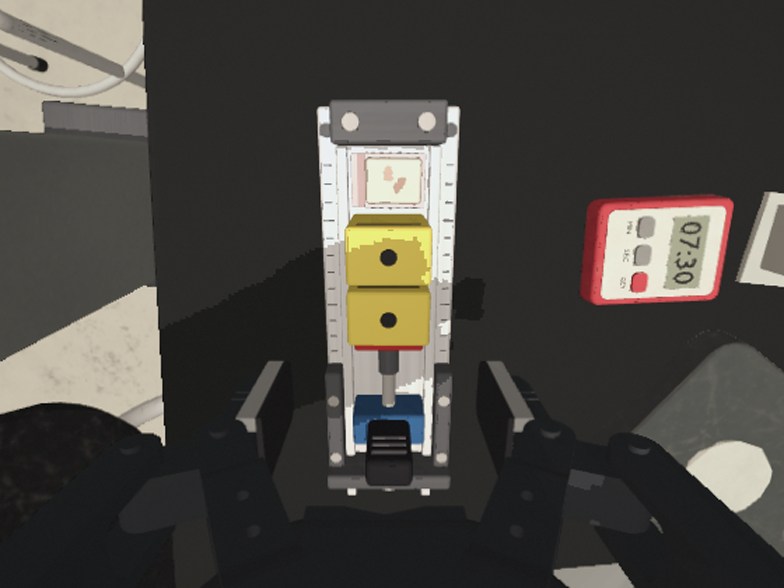

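The wrist view shows both spacers upright in the channel at (388,257) and (388,320), the pad at (388,348) and the black grip at (390,452). I measure the grip's top from depth and move over it.

```bash
python3 -c "
from m import *
for c in('wrist','top'):
  q=bot.read_camera(c); P=cloud(q,np.ones((420,560),bool))
  k=P[(abs(P[:,2]-.078)<.007)&(abs(P[:,0]-.521)<.025)&(abs(P[:,1]+.017)<.025)]
  print(c,len(k)); 
  if len(k)>10: print(cv2.minAreaRect((k[:,:2]*1000).astype(np.float32)),np.median(k[:,2]))
  hsv=cv2.cvtColor(q['img'],cv2.COLOR_RGB2HSV)
  k=P[(P[:,2]>.02)&(P[:,2]<.045)&(abs(P[:,0]-.52)<.03)&(P[:,1]>.025)&(P[:,1]<.05)&(((hsv[...,0]<8)|(hsv[...,0]>172))&(hsv[...,1]>150)).ravel()[(q['depth']>0).ravel()]]
  print('pad',len(k),k.min(0) if len(k) else '',k.max(0) if len(k) else '')
"
```

```text
wrist 799
((522.2161254882812, -16.65153694152832), (23.62079429626465, 15.768967628479004), 5.474114418029785) 0.07863019719019979
pad 142 [0.49849429 0.03093295 0.03817986] [0.53524207 0.03715546 0.04183809]
top 0
pad 0
```

Call:
send_rows(deltas="-0.018 0.001 0 0; -0.037 0.001 0 0; -0.056 0.001 0 0; -0.076 0.001 0 0; -0.076 0.001 0 0", claw=0.7)

```text
t: 17.35
eef_pos: [0.5221, -0.0202, 0.126]
tool_rot: [-0.0, 0.674, 0.739, -0.001]
contact_force: [-0.3, -0.6, -0.2]
gripper_width: 0.702
grasp_force: 0.0
```

```bash
python3 g.py 522.5,-17.5,54,95.7
```

```text
t 17.35 eef [522.1 -20.2 126. ] phi 95.3 F [-0.3  -0.57 -0.19] w 0.702 q [ 0.3   0.42 -0.47  1.99  0.26  0.79 -0.23] quat [-5.000e-04  6.736e-01  7.391e-01 -1.300e-03]
to (522.5, -17.5, 54.0, 95.7) shift x 0.0026 y 0.0007 z 0.0720 spin -0.4 dist 0.072
```

Call:
send_rows(deltas="0.0035 0.0002 0.02 -0.4; 0.0035 0.0002 0.045 -0.4; 0.0035 0.0002 0.071 -0.4; 0.0035 0.0002 0.071 -0.4; 0.0035 0.0002 0.071 -0.4")

```text
t: 17.85
eef_pos: [0.5221, -0.0126, 0.056]
tool_rot: [-0.001, 0.669, 0.743, -0.0]
contact_force: [-0.1, -0.0, 0.4]
gripper_width: 0.697
grasp_force: 0.0
```

Call:
send_rows(deltas="0 0 0 0; 0 0 0 0; 0 0 0 0")

```text
t: 18.15
eef_pos: [0.5232, -0.0135, 0.0572]
tool_rot: [0.001, 0.669, 0.743, 0.001]
contact_force: [-1.1, -0.6, 0.7]
gripper_width: 0.701
grasp_force: 0.0
```

```bash
python3 g.py 522.2,-16.8,54,95.7
```

```text
t 18.15 eef [523.2 -13.5  57.2] phi 96.0 F [-1.12 -0.64  0.66] w 0.701 q [ 0.25  0.52 -0.43  2.03  0.35  0.65 -0.3 ] quat [7.000e-04 6.694e-01 7.429e-01 5.000e-04]
to (522.2, -16.8, 54.0, 95.7) shift x -0.0032 y -0.0014 z 0.0032 spin 0.3 dist 0.005
```

Call:
send_rows(deltas="-0.003 -0.001 0.003 0.3; -0.003 -0.001 0.003 0.3; -0.003 -0.001 0.003 0.3; -0.003 -0.001 0.003 0.3")

```text
t: 18.55
eef_pos: [0.5219, -0.0166, 0.0533]
tool_rot: [-0.0, 0.671, 0.741, -0.0]
contact_force: [0.3, 0.4, 1.0]
gripper_width: 0.695
grasp_force: 0.0
```

Call:
send_rows(deltas="0 0 0 0; 0 0 0 0; 0 0 0 0; 0 0 0 0; 0 0 0 0", claw=0, force=40)

```text
t: 19.05
eef_pos: [0.5222, -0.0166, 0.0534]
tool_rot: [0.0, 0.671, 0.741, 0.0]
contact_force: [-0.4, -0.3, 0.9]
gripper_width: 0.275
grasp_force: 41.0
```

```bash
python3 g.py; python3 -c "
from h import *
for i in range(5):
  bot.read_camera('top'); o=bot.get_obs(); print(np.round(o['contact_force'],2),np.round(o['eef_pos']*1000,1))"
```

```text
t 19.05 eef [522.2 -16.6  53.4] phi 95.7 F [-0.43 -0.26  0.94] w 0.275 q [ 0.25  0.53 -0.42  2.04  0.35  0.65 -0.3 ] quat [2.000e-04 6.712e-01 7.412e-01 2.000e-04]
[ 0.34 -0.02  1.72] [522.2 -16.5  53.4]
[ 0.81 -0.04  1.7 ] [522.2 -16.5  53.4]
[ 0.19 -0.13  1.79] [522.2 -16.5  53.4]
[ 1.59 -0.37  1.57] [522.2 -16.5  53.4]
[1.14 0.69 2.05] [522.2 -16.5  53.4]
```

Call:
send_rows(deltas="0.002 0 0 0; 0.004 0 0 0; 0.006 0 0 0; 0.008 0 0 0; 0.01 0 0 0")

```text
t: 19.8
eef_pos: [0.5212, -0.0067, 0.0534]
tool_rot: [0.0, 0.671, 0.741, 0.0]
contact_force: [2.2, -2.2, 3.6]
gripper_width: 0.275
grasp_force: 41.3
```

```bash
cat > f.py <<'E'
from h import *
F=[]
for i in range(8):
  w=bot.read_camera('wrist'); o=bot.get_obs(); F.append(o['contact_force'])
u=np.array([np.cos(np.radians(95.7)),np.sin(np.radians(95.7))])
F=np.array(F); e=o['eef_pos']*1000
print("t",round(float(o['t']),2),"F",F.mean(0).round(2),"along",(F[:,:2]@u).mean().round(2),"eef",e.round(1),"carriage",((e[:2]-[522.2,-16.6])@u).round(2),"w",round(float(o["gripper_width"]),3))
save(w,"f.png",s=1.4)
E
python3 f.py
```

```text
t 20.2 F [ 1.73 -1.07  3.6 ] along -1.24 eef [521.2  -6.5  53.4] carriage 10.15 w 0.27
```

Call:
send_rows(deltas="0.001 0 0 0; 0.002 0 0 0; 0.003 0 0 0; 0.003 0 0 0")

```text
t: 20.6
eef_pos: [0.5209, -0.0036, 0.0534]
tool_rot: [0.0, 0.671, 0.741, 0.0]
contact_force: [1.5, -2.1, 5.1]
gripper_width: 0.275
grasp_force: 41.5
```

```bash
python3 f.py
```

```text
t 21.0 F [ 2.86 -1.54  5.17] along -1.82 eef [520.9  -3.6  53.4] carriage 13.11 w 0.276
```

Call:
send_rows(deltas="0.001 0 0 0; 0.002 0 0 0; 0.003 0 0 0; 0.003 0 0 0")

```text
t: 21.4
eef_pos: [0.5206, -0.0007, 0.0534]
tool_rot: [0.0, 0.671, 0.741, 0.0]
contact_force: [3.0, -2.5, 5.6]
gripper_width: 0.271
grasp_force: 41.5
```

```bash
python3 f.py
```

```text
t 21.8 F [ 2.86 -2.13  4.99] along -2.4 eef [520.6  -0.7  53.4] carriage 15.97 w 0.275
```

Call:
send_rows(deltas="0.001 0 0 0; 0.002 0 0 0; 0.002 0 0 0")

```text
t: 22.1
eef_pos: [0.5204, 0.0012, 0.0534]
tool_rot: [0.0, 0.671, 0.741, 0.0]
contact_force: [2.4, -2.1, 5.1]
gripper_width: 0.278
grasp_force: 41.6
```

```bash
python3 f.py
```

```text
t 22.5 F [ 2.73 -2.33  5.44] along -2.59 eef [520.4   1.1  53.4] carriage 17.79 w 0.277
```

View pics/f.png

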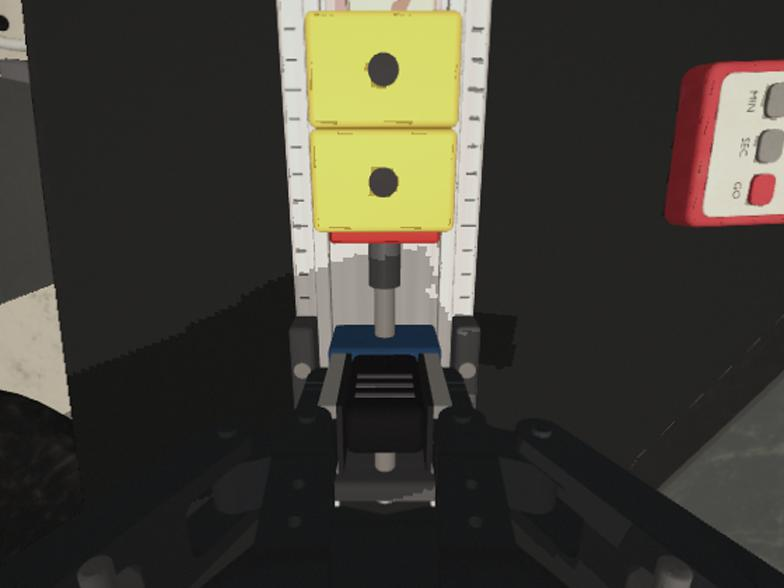

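The view shows the spacers in contact with each other at (383,128) and the pad against B at (385,237). I measure the row and the pad-to-carriage distance numerically.

```bash
cat > r.py <<'E'
from m import *
a=np.radians(95.7);u=np.array([np.cos(a),np.sin(a)]);c=np.array([.5172,.0389])
def rng(P): s=(P[:,:2]-c)@u*1000; return np.percentile(s,[2,50,98]).round(1),len(s)
for cam in('wrist','top'):
  q=bot.read_camera(cam); hsv=cv2.cvtColor(q['img'],cv2.COLOR_RGB2HSV); H,S,V=cv2.split(hsv)
  roi=np.zeros(H.shape,bool)
  X=cloud(dict(q,depth=np.where(q['depth']>0,q['depth'],9)),np.ones(H.shape,bool)).reshape(420,560,3)
  lat=((X[...,:2]-c)@np.array([u[1],-u[0]])); on=(abs(lat)<.03)&(abs((X[...,:2]-c)@u)<.13)
  for n,k,z in(('yellow',(H>22)&(H<35)&(S>120),(.058,.07)),('red',((H<6)|(H>174))&(S>150),(.032,.045)),('blue',(H>95)&(H<125)&(S>120),(.03,.045)),('stop',(S<60)&(V>40)&(V<130)&(X[...,1]>.12),(.034,.045)),('cass',on&(X[...,1]>.095)&(X[...,1]<.136),(.021,.028))):
    m=on&k&(X[...,2]>z[0])&(X[...,2]<z[1])
    if m.sum()>15: print(cam,n,*rng(X[m]))
E
python3 r.py; sed -n 1,5p /dev/null
```

```text
wrist yellow [18.8 47.5 71.5] 15724
wrist red [ 9.5 11.5 13.1] 572
wrist blue [-32.  -29.4 -28.7] 981
wrist cass [83.8 85.3 87. ] 511
top yellow [19.  46.1 72.9] 493
top red [10.4 11.5 12.4] 16
top stop [103.2 111.8 122.2] 174
top cass [73.7 87.5 98. ] 141
```

Call:
send_rows(deltas="0.001 0 0 0; 0.002 0 0 0; 0.003 0 0 0; 0.003 0 0 0")

```text
t: 23.0
eef_pos: [0.5201, 0.0036, 0.0534]
tool_rot: [0.0, 0.671, 0.741, -0.0]
contact_force: [2.8, -3.1, 4.9]
gripper_width: 0.275
grasp_force: 41.6
```

```bash
python3 f.py; python3 f.py; python3 r.py | grep -v stop
```

```text
t 23.4 F [ 2.92 -3.35  5.33] along -3.62 eef [520.1   3.6  53.4] carriage 20.27 w 0.277
t 23.8 F [ 2.93 -3.99  5.44] along -4.27 eef [520.1   3.6  53.4] carriage 20.28 w 0.273
wrist yellow [18.8 47.5 71.5] 15492
wrist red [ 9.5 11.2 12.7] 514
wrist blue [-29.5 -26.9 -26.2] 984
wrist cass [83.4 86.4 89.3] 950
top yellow [18.9 45.8 72.9] 490
top red [10.5 11.6 12.3] 16
top cass [73.6 85.8 97.8] 137
```

Call:
send_rows(deltas="0.001 0 0 0; 0.002 0 0 0; 0.0027 0 0 0; 0.0027 0 0 0; 0.0027 0 0 0")

```text
t: 24.4
eef_pos: [0.5199, 0.0058, 0.0534]
tool_rot: [0.001, 0.672, 0.741, -0.0]
contact_force: [2.6, -5.2, 6.5]
gripper_width: 0.273
grasp_force: 41.6
```

```bash
python3 f.py; python3 f.py; python3 f.py; python3 r.py | grep -v stop; python3 - <<'E'
# free-state pad-rear to blue-front and grip distance from the w8 picture (calibration from current wrist K; pose then)
import cv2,numpy as np
for n in("w8.png","f.png"):
    im=cv2.imread("pics/"+n); hsv=cv2.cvtColor(im,cv2.COLOR_BGR2HSV)
    H,S,V=cv2.split(hsv); 
    for nm,k in(("red",((H<6)|(H>174))&(S>150)),("blue",(H>95)&(H<125)&(S>120)),("yellow",(H>22)&(H<35)&(S>120))):
        k=k.copy(); k[:, :300]=0; k[:,480:]=0
        r=np.nonzero(k.sum(1)>30)[0]; print(n,nm,r.min(),r.max())
E
```

```text
t 24.8 F [ 2.92 -4.64  5.56] along -4.9 eef [519.9   5.8  53.4] carriage 22.51 w 0.274
t 25.2 F [ 3.11 -4.7   5.7 ] along -4.99 eef [519.9   5.8  53.4] carriage 22.5 w 0.274
t 25.6 F [ 3.12 -4.63  5.6 ] along -4.92 eef [519.9   5.8  53.4] carriage 22.49 w 0.279
wrist yellow [19.  47.6 71.5] 15223
wrist red [ 9.6 10.9 12. ] 384
wrist blue [-27.2 -24.7 -24. ] 988
wrist cass [82.8 87.2 91.4] 1391
top yellow [19.  46.3 73. ] 493
top red [10.1 11.5 12.5] 17
top cass [73.7 86.6 97.8] 148
w8.png red 346 349
w8.png blue 395 423
w8.png yellow 215 344
f.png red 249 255
f.png blue 325 354
f.png yellow 32 246
```

Force (4.9 N) and the red-to-blue spacing both give a pad compression of about 5.3 mm. I advance another 1.5 mm to reach about half travel.

Call:
send_rows(deltas="0.0008 0 0 0; 0.0016 0 0 0; 0.0016 0 0 0; 0.0016 0 0 0; 0.0016 0 0 0")

```text
t: 26.2
eef_pos: [0.5197, 0.0071, 0.0534]
tool_rot: [0.001, 0.672, 0.741, -0.0]
contact_force: [3.6, -5.5, 5.6]
gripper_width: 0.277
grasp_force: 41.6
```

```bash
python3 f.py; python3 f.py; python3 r.py | grep -v stop; python3 - <<'E'
from m import *
p=bot.read_camera("scene"); save(p,"s9.png",(230,120,400,330),2.8)
E
```

```text
t 26.6 F [ 3.24 -5.35  5.21] along -5.64 eef [519.8   7.1  53.4] carriage 23.8 w 0.277
t 27.0 F [ 2.93 -5.69  5.47] along -5.95 eef [519.8   7.1  53.4] carriage 23.79 w 0.273
wrist yellow [19.1 47.6 71.6] 15081
wrist red [ 9.5 10.8 11.9] 366
wrist blue [-25.9 -23.3 -22.7] 988
wrist cass [82.5 87.7 92.7] 1642
top yellow [19.1 46.  73.2] 494
top red [10.  11.4 12.8] 18
top cass [73.9 86.3 98. ] 136
```

View pics/s9.png

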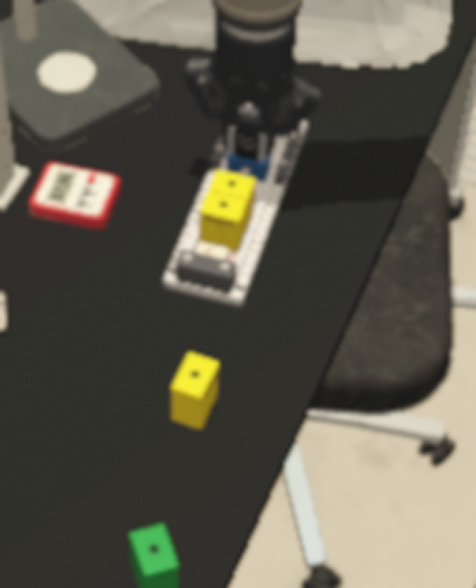

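The scene crop shows both spacers upright in the closed row at (228,205), the cassette at (210,255) and the spare standing at (195,390). The push of 5.8 N corresponds to about 6.9 mm of pad travel, so I hand in.

```bash
python3 -c "
from station import bot
print(bot.hand_in())"
```

```text
the job is handed in; nothing more can be done
None
```

I stood two yellow spacers in the channel, left the third standing on the bench, and handed the job in at about 27 s, still holding the grip with the row closed at 5.8 N (pad pressed about 7 of its 14 mm, worked out from the force); the timer, mould and label roll were not approached, and the result of the judging was not reported.

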